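# Find the weighted knight and put it in the display case

## Task

One of the three look-alike black knights has a weighted foot: find out which by lifting them, stand that one upright on the sprung floor plate of the clear display case, which sinks under its weight, and then close the case's swing door fully against its stop without slamming it. Leave the two lighter knights standing upright on the shelf outside the case, and do not disturb the dice tower, the pinch pot or the lamp base.

Things in the scene. Friction and masses are not known exactly. Their poses are not given: they have to be found in the camera images.
- knight_a: black plastic knight (horse head on a round foot), 123 mm tall; origin at the underside's centre, z up, muzzle to its -x, which points towards the robot within 40 degrees. Foot 60 mm across, 26 mm high. Above it a flat-sided neck, 32 mm thick along y, 34 mm in x, 26 to 74 mm up: grip it across y, 55 to 65 mm up. Head 20 mm thick; muzzle reaches 37 mm to -x at 70 to 95 mm up
- knight_b: black plastic knight that looks and measures exactly like knight_a. Exactly one of the three, any of them and unmarked, has a weighted foot: it has about 400 g, the other two about 150 g (each within 15 percent)
- knight_c: black plastic knight that looks and measures exactly like knight_a; any of the three may be the weighted one. They stand in a row 90 mm or more apart
- case: clear case fixed to the shelf, 130 mm deep (x), 170 wide (y), 250 tall, walls and roof 5 mm, brass floor plate; origin at its underside's centre. Its whole front (-x, to the robot) is a doorway 160 mm wide, from the plate up to the roof's underside (z 245 mm). The roof covers it all: a knight must go in through the doorway, held by a tool tilted about 40 degrees, as it must be gripped too
- plate (a joint): sinking (m) of the case's sprung brass floor plate, 116 mm (x) x 156 mm (y), centred in the case: 0 up (its top 12 mm above the shelf), 0.005 down on its stop (top 7 mm above the shelf). It starts to sink at 2.4 N and is fully down at 3 N: the weighted knight alone holds it down, a light one (under 1.7 N) does not move it
- door (a joint): angle (rad) of the clear, red-edged swing door: 0 shut against its stop, growing (to 2.4) as the free edge swings out to the robot; starts 1.45 to 1.85. Light friction (0.06 N m), no latch or spring, stays where left. Panel 168 mm wide, 232 high, 6 thick, lower edge 14 mm over the shelf. Knob on its outer face: 14 mm across, 18 mm out, 150 mm from the hinge, 114 mm over the shelf
- door_hinge (a point): top of the door's upright hinge line, 246 mm above the shelf, in the panel's mid-plane; in the case's frame at x -69 mm, y +84 mm (left front corner)
- door_edge (a point): top corner of the door's free edge, 168 mm from the hinge line, 246 mm above the shelf
- dice_tower: red clear acrylic dice tower, 80 x 80 mm, 176 mm tall; origin at the centre of its underside; stands beyond the knights; a bystander
- pinch_pot: terracotta pinch pot, 84 mm across, 55 mm tall; origin at the centre of its underside; a bystander
- lamp_base: chrome lamp base with a brass-bushed toggle and a white bulb, foot 110 mm across, 198 mm tall; origin at the centre of its underside; stands to the left of the case; a bystander

How it is judged:
By the outcome, as a careful person would: the job done as asked, in the order asked, and still so for the second after the job is handed in, with the robot touching nothing.
It also fails if it takes over 72 s, if anything falls off the work surface, if the arm or the gripper's body presses on something with over 40 N, if the wrist force passes 120 N, or if a joint passes its speed limit or range.

## Robot

A 7-joint arm with a two-finger parallel gripper is mounted at the origin on the work surface. World frame = base frame: x ahead of the robot, y to its left, z up, the work surface at z = 0. Lengths are in m, angles in rad, forces in N, time in s.
With the tool pointing down it reaches from about 0.4 to 0.85 m from the base axis. Payload 6.9 kg.
Tool frame: the origin (TCP) lies midway between the tips of the shut fingers; the grasp point (between the pads) lies behind it (ctrl.pinch_z is the z of the grasp point in the tool frame, in m); z points along the fingers, y is the line along which they close (so a half turn about z gives the same grasp; the last joint's range is limited). The gripper opens to 85 mm and grips with 20 to 120 N. Pads are 22 mm wide; open, the fingers measure 114 mm over their backs; the gripper's body (76 mm by 85 mm) begins 54 mm behind the grasp point. The pads swing forward as they close: fully open they stand 13 mm farther back than shut.
Start: joints at [1.244, 0.507, -0.238, 1.5, 0.126, 1.149, -0.155], TCP at [0.262, -0.568, 0.231] pointing down, gripper open.
Joint ranges: [-3.08, 3.08], [-0.24, 2.05], [-1.43, 1.35], [0, 2.5], [-1.52, 4.66], [0.17, 1.96], [-2.89, 2.89]. Speed limits (rad/s): [2.39, 2.39, 3.14, 3.14, 3.14, 3.14, 3.14].

## Interface

Orientations are given as a unit quaternion [w, x, y, z].
In Python, from station import ctrl, get_state, vision, ticket, models gives the robot as it stands. Calls block until the motion is done:
- ctrl.movep(position, orientation): joint-space move of the TCP to a pose.
- ctrl.movel(position, frame=None, max_speed=0.15): straight line of the TCP; frame=None keeps the orientation; max_speed is the mean speed in m/s.
- ctrl.set_joints(angles): joint-space move.
- ctrl.ungrasp() and ctrl.close_gripper(force=None): open the fingers fully, or close them until they stop; force is the grip in N (None keeps the last).
- ctrl.pause(seconds).
- ctrl.ik(position, orientation): joint angles nearest the present ones, or None.
- get_state(): the state.
- vision.grab_frame(name): name is "side" or "top" or "wrist"; returns (picture, depth): 480x640x3 uint8, blue, green, red; 480x640 float32, m along the optical axis (not along the pixel's ray), 0 where there is no reading.
- vision.camera_info(name): a dict with "mtx" (3x3 intrinsics, pixels), "R" (3x3) and "t" (3): a world point X has camera coordinates R X + t; the wrist camera has in their place "hand_eye" (4x4, takes a point from camera to tool coordinates, whose origin is the TCP and whose axes are the flange's). Camera axes: x right, y down, z forward; pixel columns grow to the right and rows downward; lengths in m; the calibration is good to about 2 mm. A picture is of the moment at which its call begins: read the wrist's pose just before it. camera_info takes no time and is no camera call.
A pose or a line that the arm cannot do raises ctrl.Unreachable and nothing moves.
- ticket.close_job(): hands the job in; it is judged then, once.
Trained networks look in the newest picture that a camera, given by its name, has taken for a name from the list of things; names that differ only in an ending like _2 or _b are one class to them, and where a whole thing is asked for, a point or a joint stands for the part that bears it (a point fixed in the world has none). Each returns a list of dicts, best first, with "p" (0 to 1); they miss things now and then, are a little off and sometimes report something else, mostly with a low value. They report only what shows in the picture. A call takes as long as a camera call.
- models.recognise(camera, target): "point" ([column, row] in pixels, amid what is visible of it).
- models.masks_of(camera, target): "mask" (480x640 bool, what is visible of it) and "point" ([column, row] in pixels, amid what is visible of it).
The state is a dict: "time": time; "qpos": joint angles; "qd": joint speeds; "tau": joint torques, N m; "tcp_pos": TCP position; "eef_rot": TCP orientation; "contact_force": force on the tool from outside, world axes, zero at the start; "wrist_torque": the same for the moment, N m; "width": finger opening in m; "gripper_force": force on a finger pad.
Only numpy, scipy, OpenCV 4.12 (cv2) and the standard library are available. Lean on these libraries where they do the work, as an engineer would, in place of code of your own. Each camera call takes 0.05 s, during which the arm holds its last target. There are 200 camera calls.

## Working session

There is one attempt and no reset: what is moved stays moved. The work goes in short steps, each a Python script; the robot and the scene stay as the last script left them, time stands still between calls to the robot, and variables do not carry over. Pictures are saved under pics/ and viewed, at most 10 in all, crops included, and the job is handed in when it is done.

```bash
ls; mkdir -p pics; cat > h.py <<'E'
import numpy as np, cv2
from station import ctrl, get_state, vision, ticket, models
def cam(name):
    i=vision.camera_info(name); return np.array(i["mtx"]),np.array(i["R"]),np.array(i["t"])
def world(name,px,depth):
    K,R,t=cam(name); px=np.atleast_2d(px).astype(float); d=np.atleast_1d(depth)
    c=np.c_[(px[:,0]-K[0,2])/K[0,0],(px[:,1]-K[1,2])/K[1,1],np.ones(len(px))]*d[:,None]
    return (c-t)@R
def maskpts(name,m,D):
    v,u=np.nonzero(m&(D>0)); return world(name,np.c_[u,v],D[v,u])
E
python3 - <<'E'
from h import *
print(get_state()["time"],ctrl.pinch_z)
for n in("top","side"):
    im,D=vision.grab_frame(n); cv2.imwrite(f"pics/{n}0.png",im); np.save(f"{n}0.npy",D)
    K,R,t=cam(n); print(n,K[0,0],-R.T@t,R[2])
    for k in("knight_a","case","door","plate","dice_tower","pinch_pot","lamp_base"):
        for r in models.masks_of(n,k)[:4]:
            P=maskpts(n,r["mask"],D)
            print(n,k,round(r["p"],2),np.round(r["point"]),r["mask"].sum(),np.round(np.percentile(P,[3,50,97],axis=0),3).tolist() if len(P) else None)
    for k in("door_hinge","door_edge"):
        for r in models.recognise(n,k)[:3]: print(n,k,round(r["p"],2),np.round(r["point"],1))
E
```

```text
pics
0.0 -0.0187
top 586.1664366476213 [0.44473851 0.0690165  1.70472651] [ 0.12597686  0.00380128 -0.9920259 ]
top knight_a 0.73 [408. 280.] 358 [[0.511, -0.212, 0.005], [0.536, -0.179, 0.077], [0.563, -0.163, 0.121]]
top knight_a 0.68 [461. 288.] 389 [[0.49, -0.341, 0.009], [0.517, -0.324, 0.075], [0.544, -0.308, 0.119]]
top knight_a 0.63 [369. 293.] 366 [[0.481, -0.096, 0.001], [0.508, -0.062, 0.076], [0.538, -0.044, 0.121]]
top case 0.7 [272. 253.] 4895 [[0.425, 0.093, 0.005], [0.605, 0.193, 0.249], [0.688, 0.26, 0.256]]
top case 0.52 [365. 294.] 346 [[0.48, -0.092, 0.006], [0.508, -0.062, 0.077], [0.538, -0.043, 0.121]]
top door 0.81 [247. 305.] 874 [[0.402, 0.254, 0.012], [0.48, 0.258, 0.169], [0.561, 0.265, 0.25]]
top plate 0.45 [284. 272.] 199 [[0.568, 0.11, 0.005], [0.576, 0.18, 0.012], [0.584, 0.25, 0.02]]
top dice_tower 0.86 [377. 214.] 1250 [[0.682, -0.133, 0.002], [0.723, -0.093, 0.125], [0.767, -0.05, 0.18]]
top dice_tower 0.7 [251. 306.] 894 [[0.403, 0.254, 0.003], [0.48, 0.258, 0.165], [0.56, 0.296, 0.25]]
top pinch_pot 0.88 [443. 234.] 689 [[0.63, -0.32, 0.002], [0.6
[... 876 characters left out ...]
ide case 0.7 [483. 266.] 1097 [[0.631, -0.318, 0.006], [0.675, -0.29, 0.032], [0.703, -0.248, 0.057]]
side door 0.91 [209. 268.] 2980 [[0.403, 0.252, 0.024], [0.481, 0.256, 0.163], [0.561, 0.261, 0.247]]
side plate 0.67 [271. 240.] 1208 [[0.573, 0.118, 0.008], [0.596, 0.184, 0.012], [0.622, 0.248, 0.016]]
side dice_tower 0.62 [407. 212.] 2473 [[0.683, -0.134, 0.003], [0.721, -0.093, 0.127], [0.77, -0.051, 0.178]]
side pinch_pot 0.92 [483. 265.] 1126 [[0.631, -0.319, 0.005], [0.675, -0.29, 0.033], [0.703, -0.247, 0.057]]
side lamp_base 0.64 [164. 214.] 2172 [[0.535, 0.386, 0.011], [0.574, 0.423, 0.028], [0.625, 0.471, 0.196]]
side door_hinge 0.93 [212.6 270.3]
side door_edge 0.9 [210.3 265.9]
```

```bash
python3 - <<'E'
from h import *
from scipy.optimize import least_squares
def fitrect(P,name):
    r=cv2.minAreaRect(P[:,:2].astype(np.float32)*1000); print(name,np.round(r[0],1),np.round(r[1],1),round(r[2],2))
for n in("side","top"):
    im,D=vision.grab_frame(n)
    for r in models.masks_of(n,"knight_a")[:3]:
        m=cv2.dilate(r["mask"].astype(np.uint8),np.ones((5,5)))>0
        P=maskpts(n,m,D); F=P[(P[:,2]>.006)&(P[:,2]<.029)]
        H=P[(P[:,2]>.078)&(P[:,2]<.13)]
        # foot: max radius 30mm: points within disc or on its rim
        T=F[F[:,2]>.022]
        c0=P[:,:2].mean(0)
        f=lambda c:np.maximum(np.hypot(*(F[:,:2]-c).T)-.030,-0.0)*1e3
        # side wall points lie on r=.030
        W=F[(F[:,2]<.021)]
        g=lambda c:(np.hypot(*(W[:,:2]-c).T)-.030)*1e3
        s=least_squares(g,c0,loss="soft_l1")
        u,S,V=np.linalg.svd(H[:,:2]-H[:,:2].mean(0),full_matrices=False); a=V[0]*(-np.sign(V[0,0]))
        print(n,"knight",len(W),np.round(s.x,4),round(s.cost/len(W),2),"headmean",np.round(H[:,:2].mean(0),4),"muzzle yaw off -x deg",round(np.degrees(np.arctan2(-a[1],-a[0])),1),np.round(S/np.sqrt(len(H))*1e3,1))
    for k in("case","door"):
        r=models.masks_of(n,k)[0]; P=maskpts(n,r["mask"],D)
        if k=="case":
            Q=P[(P[:,2]>.243)&(P[:,2]<.26)&(P[:,0]>.555)]; fitrect(Q,n+" roof")
        else:
            Q=P[(P[:,2]>.03)&(P[:,2]<.255)]; med=np.median(Q[:,:2],0)
            v=cv2.fitLine(Q[:,:2].astype(np.float32),cv2.DIST_HUBER,0,1e-4,1e-4).ravel()
            print(n,"door line",np.round(v,4),"x range",np.percentile(Q[:,0],[1,99]))
im=cv2.imread("pics/side0.png"); cv2.imwrite("pics/v1.png",cv2.resize(im[130:400,120:540],(800,514)))
E
```

```text
side knight 180 [ 0.5235 -0.3405] 1.53 headmean [ 0.513 -0.332] muzzle yaw off -x deg -4.9 [15.   6.3]
side knight 173 [ 0.5156 -0.0705] 2.34 headmean [ 0.5024 -0.066 ] muzzle yaw off -x deg -23.6 [15.1  5.8]
side knight 208 [ 0.546  -0.1929] 2.24 headmean [ 0.5326 -0.1844] muzzle yaw off -x deg -29.2 [14.7  6. ]
side roof [623.1 174.3] [171.8 145.3] 86.39
side door line [0.9993 0.037  0.4984 0.256 ] x range [0.40013292 0.567208  ]
top knight 110 [ 0.5202 -0.3392] 2.51 headmean [ 0.5123 -0.3305] muzzle yaw off -x deg -5.6 [15.5  6.4]
top knight 118 [ 0.5428 -0.1923] 2.89 headmean [ 0.5334 -0.1834] muzzle yaw off -x deg -28.3 [15.5  6.4]
top knight 107 [ 0.5109 -0.0712] 2.51 headmean [ 0.5032 -0.0644] muzzle yaw off -x deg -22.0 [15.6  6.4]
top roof [621.9 175.4] [170.2 143.1] 86.28
top door line [0.9991 0.0415 0.4661 0.2568] x range [0.39930684 0.56265515]
```

View pics/v1.png

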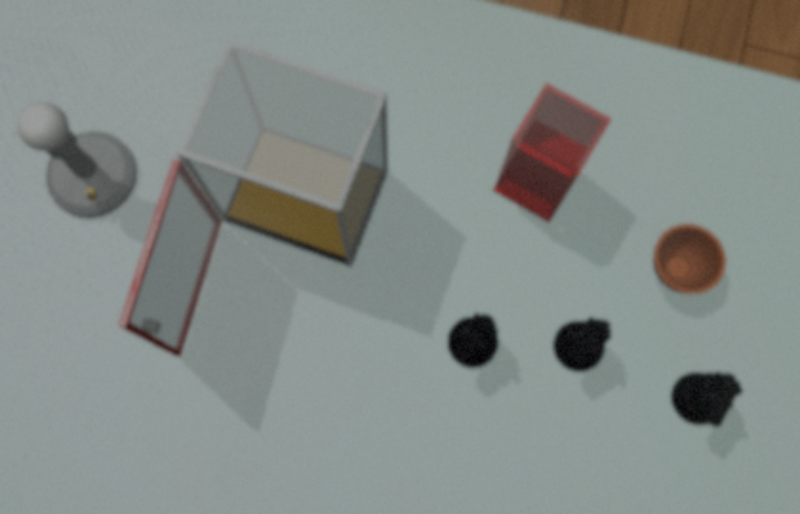

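The side view shows the three knights in a row (crop px 473,340; 580,344; 700,397). The case has its door open at about 84° on the left, and the lamp stands behind the door. The foot fits disagree by about 3 mm, so I'll refine them from above with the wrist camera.

```bash
cat >> h.py <<'E'
from scipy.spatial.transform import Rotation as Ro
def quat(yaw,tilt):
    """tool z = horizontally along yaw by sin(tilt), down by cos(tilt); tool y along horizontal normal"""
    c,s=np.cos(yaw),np.sin(yaw)
    z=np.array([c*np.sin(tilt),s*np.sin(tilt),-np.cos(tilt)]); y=np.array([s,-c,0.])
    x=np.cross(y,z); q=Ro.from_matrix(np.c_[x,y,z]).as_quat(); return q[[3,0,1,2]]
def zax(q): return Ro.from_quat(np.r_[q[1:],q[0]]).as_matrix()[:,2]
def wristpts(m,D,st):
    i=vision.camera_info("wrist"); K=np.array(i["mtx"]); H=np.array(i["hand_eye"])
    v,u=np.nonzero(m&(D>0)); d=D[v,u]
    c=np.c_[(u-K[0,2])/K[0,0]*d,(v-K[1,2])/K[1,1]*d,d]
    q=np.array(st["eef_rot"]); R=Ro.from_quat(np.r_[q[1:],q[0]]).as_matrix()
    return (c@H[:3,:3].T+H[:3,3])@R.T+np.array(st["tcp_pos"])
E
python3 - <<'E'
from h import *
from scipy.optimize import least_squares
i=vision.camera_info("wrist"); print(np.round(i["mtx"],0).tolist(),np.round(i["hand_eye"],3).tolist())
st=get_state(); print(np.round(st["eef_rot"],3),[np.round(quat(0,0),3)])
for q in (quat(-.3,0),): ctrl.movep([.47,-.2,.33],q)
st=get_state(); im,D=vision.grab_frame("wrist"); print(st["time"],np.round(st["qpos"],2))
cv2.imwrite("pics/w1.png",im); np.save("w1.npy",D)
for r in models.masks_of("wrist","knight_a")[:4]:
    m=cv2.dilate(r["mask"].astype(np.uint8),np.ones((5,5)))>0
    P=wristpts(m,D,st)
    W=P[(P[:,2]>.006)&(P[:,2]<.022)];H=P[(P[:,2]>.078)&(P[:,2]<.13)]
    if len(W)<20: print("few",r["point"],len(P)); continue
    s=least_squares(lambda c:(np.hypot(*(W[:,:2]-c).T)-.030)*1e3,P[:,:2].mean(0),loss="soft_l1")
    rr=cv2.minAreaRect(H[:,:2].astype(np.float32)*1000)
    u,S,V=np.linalg.svd(H[:,:2]-H[:,:2].mean(0),full_matrices=False); a=V[0]*(-np.sign(V[0,0]))
    print(round(r["p"],2),np.round(r["point"]),len(W),"foot",np.round(s.x,4),round(s.cost/len(W),2),"head",np.round(H[:,:2].mean(0),4),"yaw",round(np.degrees(np.arctan2(-a[1],-a[0])),1),"rect",np.round(rr[0],1),np.round(rr[1],1),round(rr[2],1),"zmax",P[:,2].max().round(3))
yaws=dict(k1=(.522,-.337,-5),k2=(.544,-.192,-29),k3=(.513,-.071,-23),case=(.62,.17,-3.6))
for k,(x,y,a) in yaws.items():
    for t in (35,40,45):
        q=quat(np.radians(a),np.radians(t)); p=np.array([x,y,.062])+zax(q)*.0187
        print(k,t,[None if j is None else np.round(j,2).tolist() for j in [ctrl.ik(p,q)]])
E
```

```text
[[355.0, 0.0, 322.0], [0.0, 355.0, 240.0], [0.0, 0.0, 1.0]] [[-0.0, -0.961, -0.277, 0.07], [1.0, -0.0, 0.0, 0.001], [-0.0, -0.277, 0.961, -0.143], [0.0, 0.0, 0.0, 1.0]]
[-0.     0.977  0.214  0.   ] [array([0., 1., 0., 0.])]
3.0 [ 0.53  0.26 -0.24  1.62  0.06  1.27 -1.59]
0.8 [296. 144.] 507 foot [ 0.5421 -0.1886] 2.2 head [ 0.536  -0.1889] yaw -30.8 rect [ 535.5 -187.5] [24.  59.1] 64.5 zmax 0.125
0.72 [424. 123.] 570 foot [ 0.5207 -0.3415] 1.64 head [ 0.5155 -0.3329] yaw -6.3 rect [ 513.6 -335.3] [24.3 59.2] 87.0 zmax 0.125
0.69 [208. 198.] 554 foot [ 0.5115 -0.0662] 1.71 head [ 0.5078 -0.0727] yaw -23.1 rect [504.7 -68.1] [24.5 59.4] 71.7 zmax 0.125
k1 35 [[1.43, 0.98, -1.22, 2.2, 1.89, 0.58, -2.71]]
k1 40 [[1.05, 0.7, -0.44, 2.26, 3.58, 0.36, 1.81]]
k1 45 [[1.08, 0.74, -0.44, 2.31, 3.59, 0.51, 1.85]]
k2 35 [[0.09, 0.62, 0.16, 2.39, 2.94, 0.45, 1.47]]
k2 40 [[0.07, 0.66, 0.16, 2.46, 2.94, 0.65, 1.43]]
k2 45 [None]
k3 35 [None]
k3 40 [None]
k3 45 [None]
case 35 [[-0.69, 0.68, 0.35, 2.2, 2.83, 0.25, 1.36]]
case 40 [[-0.72, 0.71, 0.35, 2.26, 2.82, 0.42, 1.33]]
case 45 [[-0.74, 0.75, 0.36, 2.32, 2.8, 0.58, 1.3]]
```

View pics/w1.png

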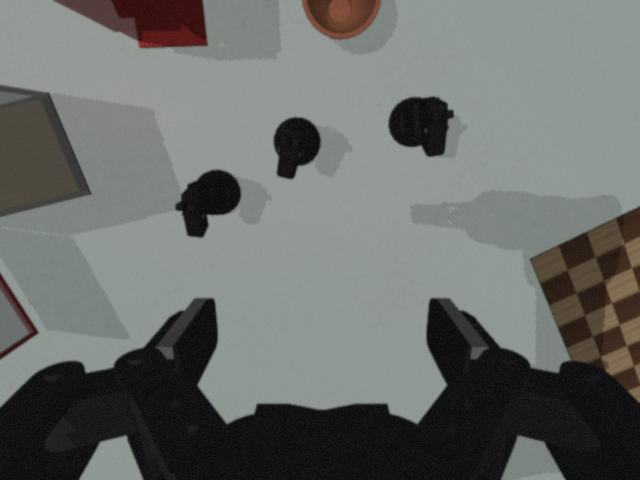

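```bash
cat >> h.py <<'E'
PZ=.0187
def grasp_pose(x,y,yaw,tilt,h=.064):
    q=quat(yaw,tilt); return np.array([x,y,h])+zax(q)*PZ,q
def info(s=""):
    st=get_state(); print(s,"t",round(st["time"],1),"F",np.round(st["contact_force"],2),"M",np.round(st["wrist_torque"],2),"w",round(st["width"],4),"gf",np.round(st["gripper_force"],1),"tcp",np.round(st["tcp_pos"],4)); return st
def fz():
    a=[]
    for _ in range(4): a.append(get_state()["contact_force"][2]); ctrl.pause(.05)
    return np.mean(a)
def pick(x,y,yaw,tilt,h=.064,back=.10,force=40,lift=.02):
    p,q=grasp_pose(x,y,yaw,tilt,h); pre=p-zax(q)*back
    ctrl.movep(pre+[0,0,.10],q); ctrl.movel(pre,max_speed=.25)
    ctrl.movel(p,max_speed=.1); info("at"); f0=fz()
    ctrl.close_gripper(force); info("closed"); f1=fz()
    ctrl.movel(p+[0,0,lift],max_speed=.1); ctrl.pause(.2); f2=fz(); info("lift")
    print("fz",f0,f1,f2,"weight",f0-f2); return p,q,pre,f0-f2
def putback(p,q,pre,lift=.02):
    ctrl.movel(p+[0,0,.0005],max_speed=.05); ctrl.ungrasp(); ctrl.movel(pre,max_speed=.2); info("released")
E
python3 - <<'E'
from h import *
d=np.radians
for k,(x,y,a) in dict(k2=(.5425,-.1905,-29),k1=(.521,-.340,-5.5),k3=(.512,-.069,-23)).items():
    for t in (38,40,25,-20,-30,-40):
      for hf in (0,1):
        p,q=grasp_pose(x,y,d(a),d(t))
        if hf: r=Ro.from_quat(np.r_[q[1:],q[0]])*Ro.from_euler('z',np.pi); qq=r.as_quat()[[3,0,1,2]]
        else: qq=q
        pre=p-zax(q)*.1
        print(k,t,hf,[ctrl.ik(a_,qq) is not None for a_ in (p,p+[0,0,.02],pre,pre+[0,0,.1])])
p,q,pre,w=pick(.5425,-.1905,d(-29),d(39))
if w<2.7: putback(p,q,pre)
E
```

```text
k2 38 0 [True, True, False, True]
k2 38 1 [True, True, False, True]
k2 40 0 [True, True, False, True]
k2 40 1 [True, True, False, True]
k2 25 0 [True, True, True, True]
k2 25 1 [True, True, True, True]
k2 -20 0 [True, True, True, True]
k2 -20 1 [True, True, True, True]
k2 -30 0 [True, True, True, True]
k2 -30 1 [True, True, True, True]
k2 -40 0 [True, True, True, False]
k2 -40 1 [True, True, True, False]
k1 38 0 [True, True, True, True]
k1 38 1 [True, True, True, True]
k1 40 0 [True, True, True, True]
k1 40 1 [True, True, True, True]
k1 25 0 [True, True, True, True]
k1 25 1 [True, True, True, True]
k1 -20 0 [True, True, True, True]
k1 -20 1 [True, True, True, True]
k1 -30 0 [True, True, True, True]
k1 -30 1 [True, True, True, True]
k1 -40 0 [True, True, True, False]
k1 -40 1 [True, True, True, False]
k3 38 0 [False, False, False, True]
k3 38 1 [False, False, False, True]
k3 40 0 [False, False, False, True]
k3 40 1 [False, False, False, True]
k3 25 0 [True, True, True, True]
k3 25 1 [True, True, True, True]
k3 -20 0 [True, True, True, True]
k3 -20 1 [True, True, True, True]
k3 -30 0 [True, True, True, True]
k3 -30 1 [True, True, True, True]
k3 -40 0 [True, True, True, True]
k3 -40 1 [True, True, True, True]Traceback (most recent call last):
  File "<stdin>", line 11, in <module>
  File "h.py", line 35, in pick
    ctrl.movep(pre+[0,0,.10],q); ctrl.movel(pre,max_speed=.25)
                                 ~~~~~~~~~~^^^^^^^^^^^^^^^^^^^
station.Unreachable: the arm cannot follow that straight line within its joint ranges
```

```bash
sed -i 's/pre=p-zax(q)\*back$/pre=p+np.array([0,0,back])/; s/ctrl.movep(pre+\[0,0,.10\],q); ctrl.movel(pre,max_speed=.25)/ctrl.movep(pre,q)/' h.py
python3 - <<'E'
from h import *
d=np.radians
print(get_state()["time"])
p,q,pre,w=pick(.5425,-.1905,d(-29),d(39))
if w<2.7: putback(p,q,pre)
E
```

```text
6.6667
at t 8.6 F [ 1.06 -0.17 -0.32] M [0.32 0.61 0.03] w 0.0852 gf 0.0 tcp [ 0.5531 -0.1962  0.0501]
closed t 9.3 F [-0.08 -0.46  2.34] M [ 0.29  0.49 -0.07] w 0.0312 gf 43.1 tcp [ 0.5529 -0.1962  0.0496]
lift t 10.3 F [-0.11 -0.01 -1.59] M [ 0.44  0.71 -0.01] w 0.0312 gf 42.8 tcp [ 0.5526 -0.1962  0.069 ]
fz 0.059967890269928506 2.1015362559436515 -1.814574513086626 weight 1.8745424033565545
released t 12.1 F [-0.23  0.33 -0.78] M [0.33 0.51 0.  ] w 0.0855 gf 0.0 tcp [ 0.5526 -0.1958  0.1492]
```

```bash
python3 - <<'E'
from h import *
d=np.radians
p,q,pre,w=pick(.521,-.340,d(-5.5),d(39))
if w<2.7: putback(p,q,pre)
for y in range(-40,25,4):
  print(y,[t for t in range(24,47,2) if all(ctrl.ik(grasp_pose(.512,-.069,d(y),d(t),.066)[0]+[0,0,z],quat(d(y),d(t))) is not None for z in(0,.03,.1))])
E
```

```text
at t 15.0 F [-0.25  0.33  0.68] M [0.05 0.66 0.02] w 0.0854 gf 0.0 tcp [ 0.533  -0.3413  0.0502]
closed t 15.7 F [-0.2  0.9  1. ] M [0.11 0.54 0.09] w 0.0313 gf 44.6 tcp [ 0.5328 -0.341   0.0496]
lift t 16.6 F [-0.01  0.02 -1.31] M [ 0.03  0.88 -0.05] w 0.0315 gf 44.4 tcp [ 0.5326 -0.341   0.069 ]
fz 0.307495491192055 1.5256136565674927 -1.6398500015061974 weight 1.9473454926982523
released t 18.8 F [-0.71  0.56  0.45] M [ 0.07  0.6  -0.01] w 0.0853 gf 0.0 tcp [ 0.5324 -0.3412  0.1494]
-40 [24, 26, 28, 30, 32, 34, 36, 38, 40]
-36 [24, 26, 28, 30, 32, 34, 36, 38]
-32 [24, 26, 28, 30, 32, 34, 36]
-28 [24, 26, 28, 30, 32, 34]
-24 [24, 26, 28, 30, 32]
-20 [24, 26, 28, 30, 32]
-16 [24, 26, 28, 30, 32]
-12 [24, 26, 28, 30]
-8 [24, 26, 28, 30]
-4 [24, 26, 28, 30]
0 [24, 26, 28, 30, 32]
4 [24, 26, 28, 30, 32]
8 [24, 26, 28, 30, 32]
12 [24, 26, 28, 30, 32, 34]
16 [24, 26, 28, 30, 32, 34, 36]
20 [24, 26, 28, 30, 32, 34, 36, 38]
24 [24, 26, 28, 30, 32, 34, 36, 38, 40]
```

```bash
python3 - <<'E'
from h import *
d=np.radians
q2=None
for X in (.56,.575,.59,.605):
  for yw in (-4,-12):
    print(X,yw,[(t,h) for t in (32,42) for h in(.064,.067) if all(ctrl.ik(grasp_pose(X,-.025,d(yw),d(t),h)[0]+[0,0,z],quat(d(yw),d(t))) is not None for z in(0,.03,.1))])
ctrl.movep([.50,-.2,.27],quat(d(-20),d(32)))
p,q,pre,w=pick(.512,-.069,d(-23),d(32),h=.067)
E
```

```text
0.56 -4 [(32, 0.064), (32, 0.067)]
0.56 -12 [(32, 0.064), (32, 0.067)]
0.575 -4 [(32, 0.064), (32, 0.067), (42, 0.067)]
0.575 -12 [(32, 0.064), (32, 0.067), (42, 0.064), (42, 0.067)]
0.59 -4 [(32, 0.064), (32, 0.067), (42, 0.064), (42, 0.067)]
0.59 -12 [(32, 0.064), (32, 0.067), (42, 0.064), (42, 0.067)]
0.605 -4 [(32, 0.064), (32, 0.067), (42, 0.064), (42, 0.067)]
0.605 -12 [(32, 0.064), (32, 0.067), (42, 0.064), (42, 0.067)]
at t 26.3 F [ 0.67 -0.51 -0.58] M [ 0.17  0.5  -0.07] w 0.0854 gf 0.0 tcp [ 0.5214 -0.073   0.0517]
closed t 27.0 F [-2.13 -0.5   2.53] M [ 0.14  0.47 -0.08] w 0.0313 gf 44.2 tcp [ 0.5211 -0.0731  0.0513]
lift t 27.9 F [ 0.45  0.89 -4.14] M [ 0.4   0.95 -0.02] w 0.031 gf 43.4 tcp [ 0.5209 -0.0729  0.0708]
fz -0.06938276551218765 3.0716567369005014 -4.641021340716897 weight 4.571638575204709
```

```bash
python3 - <<'E'
from h import *
d=np.radians
X,Y,yw=.600,-.025,d(-4)
p,q=grasp_pose(X,Y,yw,d(32),.067)
ctrl.movep(p+[0,0,.02],q); ctrl.movel(p+[0,0,.0005],max_speed=.06); ctrl.ungrasp(); info("down")
p2,q2=grasp_pose(X,Y,yw,d(42),.064)
ctrl.movep(p2,q2); info("rot")
ctrl.close_gripper(45); info("closed")
ctrl.movel(p2+[0,0,.03],max_speed=.1); info("lift")
im,D=vision.grab_frame("side")
r=models.masks_of("side","case")[0]; P=maskpts("side",r["mask"],D)
np.save("caseP.npy",P); cv2.imwrite("pics/s3.png",cv2.resize(im[130:400,120:540],(800,514)))
Q=P[(P[:,2]>.243)&(P[:,2]<.26)]
c,s=np.cos(d(-3.6)),np.sin(d(-3.6))
for Qn,Z in (("roof",Q),("low",P[(P[:,2]<.02)])):
    L=np.c_[Z[:,0]*c+Z[:,1]*s,-Z[:,0]*s+Z[:,1]*c]; 
    print(Qn,len(Z),"x'",np.round(np.percentile(L[L[:,1]<.26,0],[0.5,2,98,99.5]),4),"y'",np.round(np.percentile(L[L[:,0]>.56,1],[.5,2,98,99.5]),4))
E
```

```text
down t 29.5 F [0.16 0.67 0.48] M [ 0.09  0.47 -0.04] w 0.0852 gf 0.0 tcp [ 0.6099 -0.0257  0.0517]
rot t 29.9 F [ 0.23  0.55 -0.72] M [ 0.11  0.68 -0.02] w 0.0856 gf 0.0 tcp [ 0.6119 -0.026   0.0492]
closed t 30.4 F [-1.83  0.37  4.71] M [0.26 0.35 0.05] w 0.0315 gf 47.8 tcp [ 0.6129 -0.0259  0.0507]
lift t 30.9 F [-0.82  0.45 -5.01] M [0.09 1.31 0.03] w 0.0314 gf 47.0 tcp [ 0.6121 -0.0252  0.0796]
roof 6367 x' [0.553  0.5545 0.6806 0.6829] y' [0.1277 0.13   0.2941 0.2968]
low 1784 x' [0.5531 0.5539 0.765  0.7832] y' [0.1272 0.1276 0.3848 0.3859]
```

View pics/s3.png

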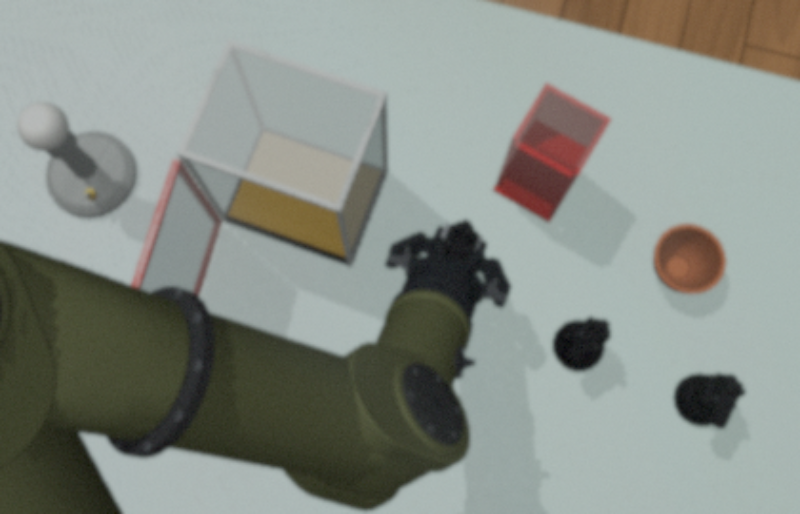

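The picture shows the knight held at crop px (460,235), clear of the case. The two light knights are standing at (580,345) and (708,400). The arm's elbow looks to be over the door, so I'll check its height and the insertion reach.

```bash
python3 - <<'E'
from h import *
d=np.radians
print(np.round(get_state()["qpos"],2))
im,D=vision.grab_frame("side")
P=maskpts("side",np.ones_like(D,bool),D); 
g=(im.reshape(-1,3).astype(int)); 
M=(D>0); hsv=cv2.cvtColor(im,cv2.COLOR_BGR2HSV); arm=M&(hsv[...,0]>25)&(hsv[...,0]<45)&(hsv[...,1]>80)&(hsv[...,2]<140)
A=maskpts("side",arm,D); 
for x0 in np.arange(0,.65,.1):
  for y0 in np.arange(-.1,.4,.1):
    B=A[(A[:,0]>x0)&(A[:,0]<x0+.1)&(A[:,1]>y0)&(A[:,1]<y0+.1)]
    if len(B)>30: print("arm",x0.round(1),y0.round(1),len(B),np.round(np.percentile(B[:,2],[2,98]),2))
for xk in (.49,.52,.55,.58,.6176):
  for yw in (-25,-14,-4,6,16,26):
    r={}
    for t in (30,34,38,42):
      q=quat(d(yw),d(t)); p=np.array([xk,.172,.064+.012+.012])+zax(q)*PZ; j=ctrl.ik(p,q)
      if j is not None: r[t]=np.round(j,1).tolist()
    if r: k=max(r); print(xk,yw,list(r),r[k])
E
```

```text
[-0.64  0.87  1.04  2.43  3.91  0.9   0.57]
arm 0.1 0.0 104 [0.41 0.48]
arm 0.1 0.1 553 [0.48 0.52]
arm 0.2 0.0 207 [0.44 0.48]
arm 0.2 0.1 5303 [0.48 0.61]
arm 0.2 0.2 1363 [0.56 0.65]
arm 0.3 -0.1 279 [0.34 0.43]
arm 0.3 0.0 2406 [0.37 0.53]
arm 0.3 0.1 5249 [0.53 0.63]
arm 0.3 0.2 2905 [0.62 0.69]
arm 0.3 0.3 344 [0.62 0.65]
arm 0.4 -0.1 439 [0.25 0.37]
arm 0.4 0.0 102 [0.25 0.4 ]
arm 0.4 0.2 104 [0.6  0.64]
0.49 -25 [30, 34, 38, 42] [-1.5, 1.0, 1.2, 2.4, 4.0, 0.3, -0.5]
0.49 -14 [30, 34, 38, 42] [-1.4, 0.9, 1.0, 2.5, 3.5, 0.4, 0.3]
0.49 -4 [30, 34] [-1.2, 0.7, 1.0, 2.5, 3.8, 0.4, 0.3]
0.49 6 [30, 34] [-1.1, 0.7, 1.0, 2.5, 3.9, 0.6, 0.4]
0.49 16 [30] [-1.0, 0.7, 1.0, 2.5, 4.1, 0.6, 0.4]
0.49 26 [30] [-1.0, 0.7, 1.0, 2.4, 4.3, 0.7, 0.6]
0.52 -25 [30, 34, 38, 42] [-1.4, 1.0, 1.2, 2.3, 4.2, 0.3, -0.6]
0.52 -14 [30, 34, 38, 42] [-1.3, 0.9, 1.0, 2.4, 3.5, 0.4, 0.3]
0.52 -4 [30, 34, 38, 42] [-1.2, 0.9, 1.0, 2.5, 3.6, 0.6, 0.4]
0.52 6 [30, 34, 38] [-1.1, 0.8, 1.0, 2.5, 3.8, 0.7, 0.5]
0.52 16 [30, 34, 38] [-0.4, 0.5, -0.0, 2.5, 2.9, 0.6, 1.6]
0.52 26 [30, 34, 38] [-0.9, 0.8, 1.0, 2.5, 4.0
[... 445 characters left out ...]
0.8]
0.58 -14 [30, 34, 38, 42] [-1.2, 0.9, 1.0, 2.3, 3.6, 0.3, 0.2]
0.58 -4 [30, 34, 38, 42] [-1.1, 0.9, 1.0, 2.4, 3.7, 0.5, 0.3]
0.58 6 [30, 34, 38, 42] [-1.0, 0.9, 1.0, 2.4, 3.8, 0.7, 0.5]
0.58 16 [30, 34, 38, 42] [-0.9, 0.9, 1.0, 2.4, 3.9, 0.9, 0.6]
0.58 26 [30, 34, 38, 42] [-0.8, 0.9, 1.0, 2.4, 4.0, 1.0, 0.7]
0.6176 -25 [30, 34, 38, 42] [-1.3, 1.0, 1.2, 2.1, 4.5, 0.3, -0.9]
0.6176 -14 [30, 34, 38, 42] [-1.1, 0.9, 0.9, 2.2, 3.7, 0.3, 0.2]
0.6176 -4 [30, 34, 38, 42] [-1.1, 0.9, 1.0, 2.3, 3.7, 0.5, 0.3]
0.6176 6 [30, 34, 38, 42] [-1.0, 0.9, 1.0, 2.3, 3.8, 0.7, 0.4]
0.6176 16 [30, 34, 38, 42] [-0.9, 0.9, 1.0, 2.3, 3.9, 0.8, 0.6]
0.6176 26 [30, 34, 38, 42] [-0.8, 0.9, 1.0, 2.3, 4.1, 1.0, 0.7]
```

```bash
cat >> h.py <<'E'
CX,CY,CYAW=.6298,.1730,np.radians(-3.6)
def case(x,y): 
    c,s=np.cos(CYAW),np.sin(CYAW); return CX+c*x-s*y, CY+s*x+c*y
QI=quat(CYAW,np.radians(42))
def kp(x,y,dz,q=None):
    q=QI if q is None else q
    return np.array([x,y,.064+dz])+zax(q)*PZ
E
python3 - <<'E'
from h import *
d=np.radians
tx,ty=case(-.012,-.004); ex,ey=case(-.105,-.004); print(tx,ty,ex,ey)
A=kp(.53,0,.11);B=kp(ex-.012,ey,.10);C=kp(ex,ey,.028);Dp=kp(tx,ty,.028);E=kp(tx,ty,.0075)
for n,P in zip("ABCDE",(A,B,C,Dp,E)):
    j=ctrl.ik(P,QI); print(n,None if j is None else np.round(j,2))
ctrl.movel(get_state()["tcp_pos"]+np.array([0,0,.08]),max_speed=.25)
ctrl.movep(A,QI); info("A"); ctrl.movep(B,QI); st=info("B")
print(np.round(st["qpos"],2))
im,D=vision.grab_frame("side"); cv2.imwrite("pics/s4.png",cv2.resize(im[130:400,120:540],(800,514)))
E
```

```text
0.6175725171807435 0.16976137932063867 0.5247560314369143 0.17560089763686482
A None
B [-1.35  0.66  1.13  2.43  3.75  0.35  0.33]
C [-1.23  0.86  1.02  2.48  3.6   0.59  0.39]
D [-1.08  0.86  0.97  2.28  3.75  0.5   0.3 ]
E [-1.06  0.91  0.96  2.29  3.7   0.55  0.32]Traceback (most recent call last):
  File "<stdin>", line 8, in <module>
station.Unreachable: the arm cannot take that pose within its joint ranges
```

```bash
python3 - <<'E'
from h import *
d=np.radians
print(np.round(get_state()["qpos"],2))
for x in (.52,.535):
  for y in (-.02,.03,.07):
   for t in (30,34,38,42):
    q=quat(CYAW,d(t))
    print(x,y,t,[None if (j:=ctrl.ik(kp(x,y,z,q),q)) is None else np.round(j,2).tolist() for z in(.09,.15)])
E
```

```text
[-0.73  0.64  1.08  2.35  4.11  0.65  0.44]
0.52 -0.02 30 [[-0.69, 0.48, 0.94, 2.37, 4.49, 0.4, 0.15], [0.47, 0.23, -0.63, 2.28, 0.98, 0.27, -2.65]]
0.52 -0.02 34 [[-0.75, 0.54, 1.06, 2.44, 4.27, 0.54, 0.37], None]
0.52 -0.02 38 [[-0.45, 0.4, 0.56, 2.5, 3.57, 0.41, 1.05], [-0.87, 0.37, 1.12, 2.41, 4.34, 0.38, 0.31]]
0.52 -0.02 42 [None, [-0.9, 0.44, 1.22, 2.48, 4.15, 0.54, 0.5]]
0.52 0.03 30 [[-0.81, 0.46, 0.89, 2.37, 4.46, 0.3, 0.06], [0.17, 0.22, -0.44, 2.27, 0.98, 0.28, -2.76]]
0.52 0.03 34 [[-0.89, 0.54, 1.05, 2.43, 4.21, 0.45, 0.3], [-0.94, 0.32, 0.98, 2.34, -1.51, 0.19, -0.25]]
0.52 0.03 38 [[-0.92, 0.6, 1.13, 2.49, 4.04, 0.59, 0.45], [-1.02, 0.37, 1.11, 2.41, 4.26, 0.29, 0.25]]
0.52 0.03 42 [None, [-1.07, 0.46, 1.23, 2.47, 4.06, 0.45, 0.44]]
0.52 0.07 30 [[-0.88, 0.45, 0.83, 2.35, 4.46, 0.21, -0.04], [-0.1, 0.22, -0.24, 2.26, 0.94, 0.29, -2.82]]
0.52 0.07 34 [[-0.99, 0.53, 1.02, 2.41, 4.17, 0.37, 0.23], [-1.14, 0.4, 1.15, 2.33, -1.46, 0.26, -0.39]]
0.52 0.07 38 [[-1.04, 0.6, 1.11, 2.48, 3.99, 0.51, 0.39], [-1.13, 0.38, 1.09, 2.39, 4.21, 0.21, 0.2]]
0.52 0.07 42 [None, [-1.19, 
[... 514 characters left out ...]
.29, -2.74]]
0.535 0.03 34 [[-0.86, 0.54, 1.02, 2.4, 4.24, 0.43, 0.27], [-0.9, 0.34, 0.95, 2.31, -1.47, 0.2, -0.3]]
0.535 0.03 38 [[-0.9, 0.61, 1.1, 2.46, 4.06, 0.57, 0.42], [-0.98, 0.39, 1.07, 2.37, 4.3, 0.28, 0.21]]
0.535 0.03 42 [None, [-1.04, 0.47, 1.2, 2.44, 4.09, 0.44, 0.41]]
0.535 0.07 30 [[-0.84, 0.45, 0.79, 2.32, 4.53, 0.19, -0.12], [-0.09, 0.24, -0.24, 2.23, 0.92, 0.3, -2.78]]
0.535 0.07 34 [[-0.96, 0.54, 0.99, 2.38, 4.2, 0.35, 0.2], [-1.11, 0.43, 1.15, 2.3, -1.45, 0.29, -0.4]]
0.535 0.07 38 [[-1.01, 0.61, 1.09, 2.44, 4.02, 0.49, 0.36], [-1.08, 0.39, 1.04, 2.36, 4.26, 0.2, 0.15]]
0.535 0.07 42 [[-0.59, 0.42, 0.36, 2.5, 2.89, 0.46, 1.45], [-1.15, 0.48, 1.19, 2.42, 4.03, 0.37, 0.36]]
```

```bash
python3 - <<'E'
from h import *
d=np.radians
q=quat(CYAW,d(38)); ex,ey=case(-.105,-.004)
ctrl.movep(kp(.535,-.02,.09,q),q); ctrl.movep(kp(.52,.07,.09,q),q); info("A"); ctrl.movep(kp(ex-.012,ey,.10),QI); st=info("B")
print(np.round(st["qpos"],2))
im,D=vision.grab_frame("side"); cv2.imwrite("pics/s4.png",cv2.resize(im[130:400,120:540],(800,514)))
r=models.masks_of("side","door")
if r: P=maskpts("side",r[0]["mask"],D); print(np.round(np.percentile(P,[3,50,97],axis=0),3))
E
```

```text
A t 32.3 F [ 0.01 -0.64 -4.01] M [-0.03  1.14 -0.02] w 0.0314 gf 47.0 tcp [0.5318 0.0712 0.1385]
B t 32.8 F [-0.26 -0.32 -4.35] M [-0.    1.31 -0.06] w 0.0314 gf 47.1 tcp [0.5256 0.175  0.1499]
[-1.36  0.67  1.15  2.43  3.8   0.37  0.28]
[[0.41  0.253 0.043]
 [0.508 0.257 0.207]
 [0.564 0.262 0.247]]
```

View pics/s4.png

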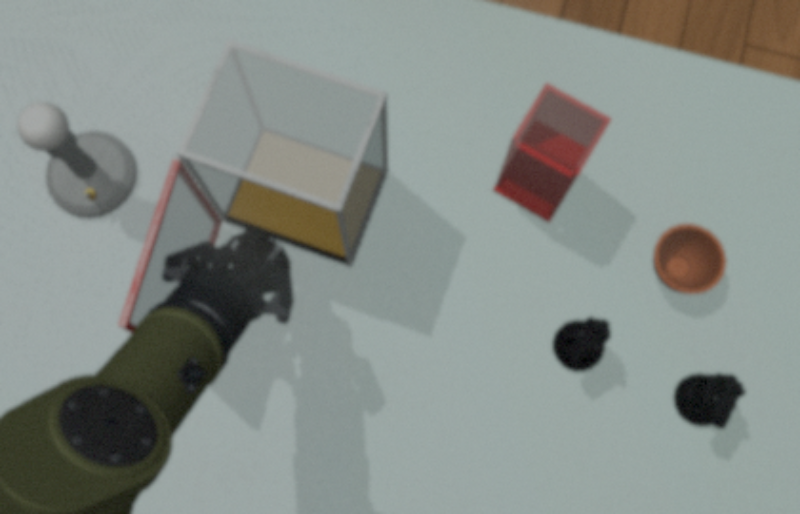

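The knight is in front of the doorway (crop px 250,245) and the door hasn't moved. I'll insert it now.

```bash
python3 - <<'E'
from h import *
tx,ty=case(-.012,-.004); ex,ey=case(-.105,-.004)
ctrl.movel(kp(ex,ey,.028),QI,max_speed=.15); info("C")
s=info
ctrl.movel(kp(tx,ty,.028),QI,max_speed=.1); info("D")
ctrl.movel(kp(tx,ty,.0075),QI,max_speed=.04); info("E"); ctrl.pause(.1)
ctrl.ungrasp(); info("open")
ctrl.movel(kp(tx,ty,.022),QI,max_speed=.1); info("up")
ctrl.movel(kp(ex,ey,.03),QI,max_speed=.15); info("out")
im,D=vision.grab_frame("side"); cv2.imwrite("pics/s5.png",cv2.resize(im[130:400,120:540],(800,514)))
E
```

```text
C t 33.6 F [-0.8  -0.71 -3.21] M [ 0.04  1.26 -0.01] w 0.0314 gf 47.0 tcp [0.5377 0.1734 0.0786]
D t 34.6 F [-0.79 -0.1  -3.86] M [ 0.12  1.26 -0.04] w 0.0315 gf 47.0 tcp [0.6293 0.1689 0.0778]
E t 35.3 F [-0.03  1.04  0.22] M [0.27 0.75 0.09] w 0.0314 gf 47.5 tcp [0.6305 0.1691 0.0578]
open t 36.0 F [ 0.48 -0.07  0.05] M [0.01 0.71 0.02] w 0.0855 gf 0.0 tcp [0.6301 0.1689 0.0576]
up t 36.3 F [ 0.31 -0.52  0.4 ] M [0.06 0.72 0.04] w 0.0854 gf 0.0 tcp [0.6303 0.1693 0.0727]
out t 37.1 F [ 0.42 -0.15 -0.61] M [0.09 0.67 0.05] w 0.0851 gf 0.0 tcp [0.5381 0.1752 0.0802]
```

View pics/s5.png

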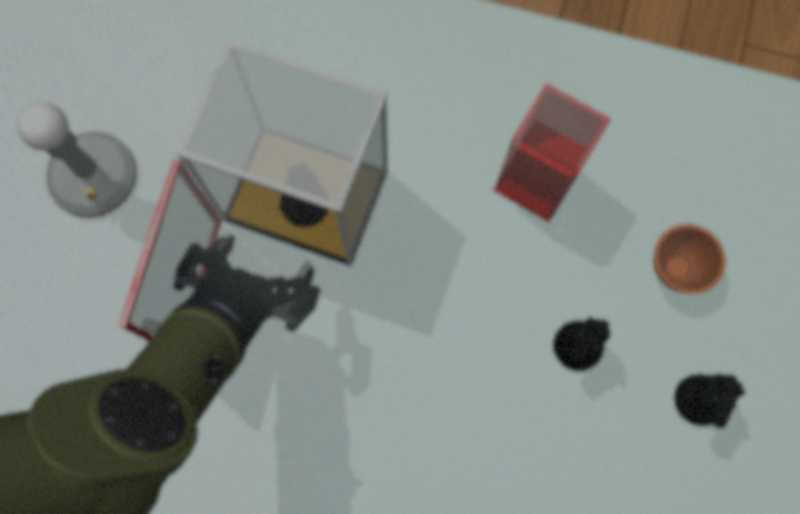

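The heavy knight stands upright on the plate (crop px 302,205), and the gripper is clear. Next I'll close the door.

```bash
cat >> h.py <<'E'
HX,HY=case(-.069,.084)
def push(th,off,r=.14,z=.195,flip=0):
    c,s=np.cos(CYAW),np.sin(CYAW); R=np.array([[c,-s],[s,c]])
    u=R@[-np.sin(th),-np.cos(th)]; n=R@[-np.cos(th),np.sin(th)]
    xy=np.array([HX,HY])+r*u+off*n
    return np.r_[xy,z],quat(CYAW-th+flip*np.pi,0)
E
python3 - <<'E'
from h import *
ctrl.movel(get_state()["tcp_pos"]+np.array([-.02,0,.03]),max_speed=.2)
qd=quat(CYAW-.75,0)
for f in (0,1):
  for th in (1.47,1.1,.7,.35,0):
    j=ctrl.ik(*push(th,.014,flip=f)); print(f,th,push(th,.014)[0].round(3),None if j is None else np.round(j,2))
  for t in (np.array([.45,.17,.33]),): 
    j=ctrl.ik(t,quat(CYAW-.75+f*np.pi,0)); print(None if j is None else np.round(j,2))
print(np.round(get_state()["qpos"],2),get_state()["time"])
E
```

```text
0 1.47 [0.426 0.27  0.195] [ 0.16  0.59 -1.22  1.86  0.61  1.14  1.89]
0 1.1 [0.432 0.218 0.195] [ 0.27  0.55 -1.22  1.91  0.59  1.1   2.36]
0 0.7 [0.459 0.17  0.195] [ 0.38  0.56 -1.22  1.9   0.6   1.11  2.87]
0 0.35 [0.497 0.139 0.195] [ 0.35  0.53 -1.03  1.83  0.51  1.08 -2.85]
0 0 [0.543 0.122 0.195] [ 0.44  0.68 -1.23  1.73  0.68  1.23 -2.59]
[-0.22  0.21 -0.24  1.68  0.05  1.25 -2.86]
1 1.47 [0.426 0.27  0.195] [ 0.16  0.59 -1.22  1.86  0.61  1.14 -1.26]
1 1.1 [0.432 0.218 0.195] [ 0.27  0.55 -1.22  1.91  0.59  1.1  -0.78]
1 0.7 [0.459 0.17  0.195] [ 0.38  0.56 -1.22  1.9   0.6   1.11 -0.27]
1 0.35 [0.497 0.139 0.195] [ 0.44  0.61 -1.22  1.83  0.63  1.16  0.15]
1 0 [0.543 0.122 0.195] [ 0.44  0.68 -1.23  1.73  0.68  1.23  0.55]
[ 0.44  0.38 -1.22  1.68  0.36  1.35 -0.09]
[-1.32  0.79  1.13  2.49  3.73  0.53  0.3 ] 37.4333
```

```bash
python3 - <<'E'
from h import *
d=np.radians
for z in (.25,.3,.35,.4):
  for t in (20,30,40):
   for x in (.46,.50):
    j=ctrl.ik([x,.16,z],quat(CYAW,d(t))); print(z,t,x,None if j is None else np.round(j,2))
E
```

```text
0.25 20 0.46 [ 0.46  0.26 -1.22  2.09  0.69  0.82 -2.79]
0.25 20 0.5 [ 0.33  0.28 -1.03  2.01  0.67  0.81 -2.71]
0.25 30 0.46 [-0.95  0.09  0.36  2.24  0.64  0.48 -2.76]
0.25 30 0.5 [-0.52  0.14 -0.04  2.17  0.67  0.5  -2.74]
0.25 40 0.46 [ 0.33  0.18 -1.23  2.37  1.33  0.72  2.73]
0.25 40 0.5 [ 0.34  0.27 -1.22  2.3   1.38  0.78  2.76]
0.3 20 0.46 [ 0.53  0.17 -1.22  1.99  0.51  0.89 -2.58]
0.3 20 0.5 [ 0.49  0.27 -1.22  1.92  0.62  0.95 -2.64]
0.3 30 0.46 [ 0.55  0.06 -1.23  2.13  0.65  0.69 -2.74]
0.3 30 0.5 [ 0.19  0.11 -0.83  2.07  0.67  0.68 -2.71]
0.3 40 0.46 None
0.3 40 0.5 [-1.82  0.16  1.34  2.23  0.66  0.34 -2.73]
0.35 20 0.46 [ 0.61  0.09 -1.23  1.89  0.37  0.97 -2.41]
0.35 20 0.5 [ 0.53  0.21 -1.22  1.82  0.5   1.03 -2.5 ]
0.35 30 0.46 [-1.86 -0.13  1.11  2.05  0.65  0.87 -2.73]
0.35 30 0.5 [ 0.58  0.09 -1.23  1.97  0.57  0.8  -2.59]
0.35 40 0.46 [ 0.2  -0.09 -0.84  2.17  0.7   0.59 -2.79]
0.35 40 0.5 [ 0.62 -0.01 -1.25  2.12  0.79  0.61 -2.83]
0.4 20 0.46 [ 0.67  0.04 -1.24  1.78  0.27  1.08 -2.29]
0.4 20 0.5 [ 0.57  0.16 -1.22  1.71  0.42  1.13 -2.4 ]
0.4 30 0.46 [-1.72 -0.15  0.93  1.94  0.61  1.01 -2.66]
0.4 30 0.5 [-1.72 -0.04  1.13  1.88  0.44  0.89 -2.43]
0.4 40 0.46 [-0.69 -0.12 -0.04  2.07  0.7   0.79 -2.77]
0.4 40 0.5 [-0.82 -0.06  0.16  2.02  0.69  0.75 -2.71]
```

```bash
python3 - <<'E'
from h import *
d=np.radians
q=quat(CYAW,d(38)); ex,ey=case(-.105,-.004)
ctrl.movel(kp(ex-.012,ey,.10),QI,max_speed=.25); ctrl.movep(kp(.52,.07,.09,q),q)
ctrl.movep(kp(.53,-.02,.15,q),q); st=info("R"); print(st["qpos"].round(2) if hasattr(st["qpos"],"round") else st["qpos"])
ctrl.close_gripper(30)
best=None
ctrl.movep([.42,-.03,.40],quat(CYAW-.75+np.pi,0)); st=info("hi"); print(np.round(st["qpos"],2))
for th in (1.47,1.1,.7,.35,0):
    j=ctrl.ik(*push(th,.014,flip=1)); print(th,None if j is None else np.round(j,2))
j=ctrl.ik(push(1.47,.06,z=.34,flip=1)[0],push(1.47,.06,flip=1)[1]);print(np.round(j,2))
im,D=vision.grab_frame("side"); cv2.imwrite("pics/s6.png",cv2.resize(im[130:400,120:540],(800,514)))
E
```

```text
R t 38.8 F [ 0.03  0.88 -0.31] M [0.11 0.64 0.02] w 0.0854 gf 0.0 tcp [ 0.5417 -0.0196  0.1994]
[-0.82  0.36  1.03  2.39  4.31  0.34  0.32]
hi t 43.0 F [ 0.47 -0.42  0.76] M [-0.   -0.01 -0.04] w 0.0 gf 0.0 tcp [ 0.42   -0.0303  0.3998]
[ 1.04  0.17 -1.23  1.65  0.16  1.44  0.55]
1.47 [ 0.04  0.49 -0.98  1.86  0.47  1.04 -1.09]
1.1 [ 0.19  0.47 -1.04  1.91  0.48  1.03 -0.65]
0.7 [ 0.32  0.5  -1.08  1.9   0.51  1.05 -0.17]
0.35 [ 0.41  0.58 -1.16  1.83  0.59  1.13  0.2 ]
0 [ 0.45  0.7  -1.26  1.73  0.7   1.25  0.52]
[ 0.03  0.43 -1.11  1.55  0.39  1.41 -1.07]
```

View pics/s6.png

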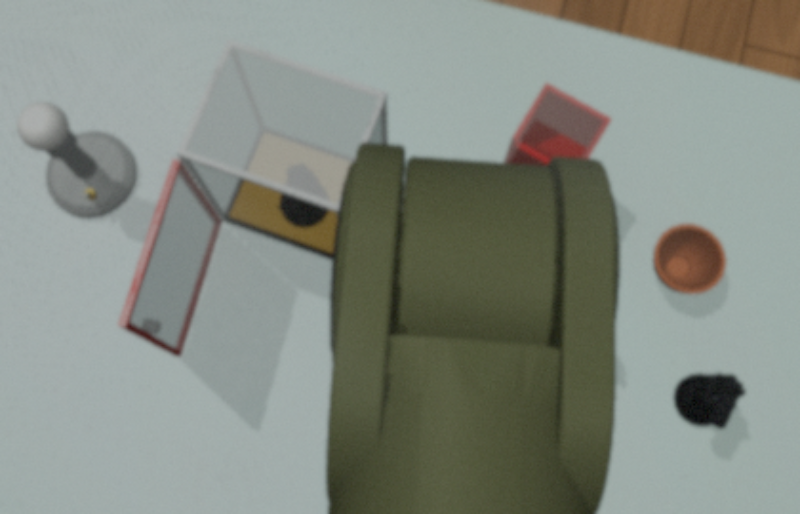

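The door, case and knight are unchanged and the arm is high. Now I'll push the door shut.

```bash
python3 - <<'E'
from h import *
p,q=push(1.47,.05,z=.34,flip=1); ctrl.movep(p,q)
p,q=push(1.47,.05,flip=1); ctrl.movel(p,max_speed=.2); info("beside")
for th,off,v in ((1.47,.02,.08),(1.2,.014,.08),(.9,.014,.08),(.6,.014,.08),(.3,.014,.07),(.12,.014,.05)):
    p,q=push(th,off,flip=1); ctrl.movel(p,q,max_speed=v); st=info(th)
    if np.linalg.norm(st["contact_force"])>12: break
else:
    for th in np.arange(.09,-.10,-.02):
        p,q=push(max(th,-.0),.014+min(th,0)*.14,flip=1); p[2]=.195
        ctrl.movel(p,q,max_speed=.02); st=get_state(); f=np.array(st["contact_force"]); print(round(th,3),round(st["time"],1),f.round(2))
        if f[0]<-4: break
im,D=vision.grab_frame("side"); cv2.imwrite("pics/s7.png",cv2.resize(im[130:400,120:540],(800,514)))
info()
E
```

```text
beside t 45.3 F [ 0.59 -0.84  0.75] M [ 0.06  0.05 -0.06] w -0.0001 gf 0.0 tcp [0.4249 0.3062 0.196 ]
1.47 t 45.9 F [-0.74  0.23 -0.31] M [0.04 0.02 0.03] w 0.0001 gf 0.0 tcp [0.4259 0.2759 0.1955]
1.2 t 46.5 F [-0.4   0.06 -0.13] M [-0.01 -0.07  0.05] w -0.0003 gf 0.0 tcp [0.4285 0.2327 0.1951]
0.9 t 47.2 F [-0.19  0.18 -0.25] M [0.02 0.02 0.01] w 0.0005 gf 0.0 tcp [0.4431 0.1933 0.1951]
0.6 t 47.9 F [ 0.27 -0.53 -0.48] M [ 0.03 -0.04  0.  ] w 0.0002 gf 0.0 tcp [0.4687 0.1601 0.1951]
0.3 t 48.6 F [-0.5   0.61 -0.95] M [ 0.06 -0.01 -0.02] w -0.0 gf 0.0 tcp [0.503  0.1358 0.1951]
0.12 t 49.3 F [0.55 0.84 0.22] M [-0.01 -0.01 -0.01] w 0.0 gf 0.0 tcp [0.5266 0.1263 0.1951]
0.09 49.7 [0.05 0.48 0.53]
0.07 50.0 [-0.27 -0.13  0.26]
0.05 50.2 [ 0.01 -0.6  -0.27]
0.03 50.5 [-0.61 -0.55 -0.29]
0.01 50.8 [-7.47 -0.46  1.64]
 t 50.9 F [-8.11 -0.45  2.77] M [0.04 1.3  0.18] w -0.0 gf 0.0 tcp [0.5401 0.1228 0.1948]
```

View pics/s7.png

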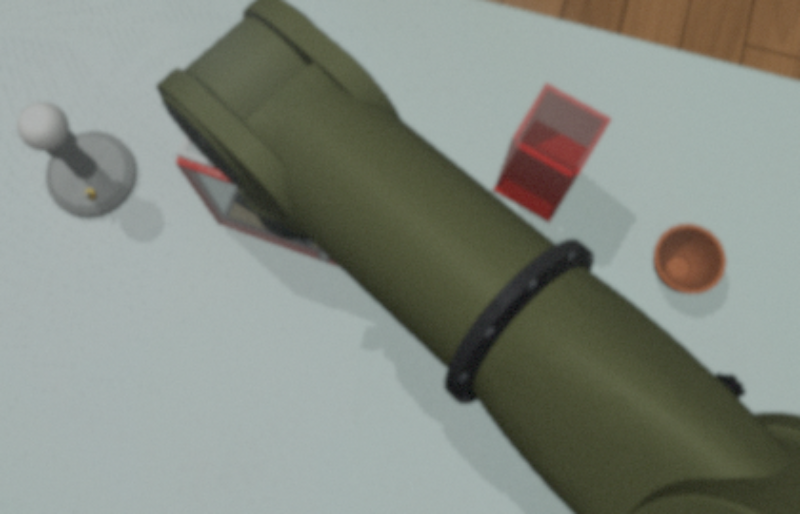

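Contact at the stop gives 8 N, against about 0.4 N of friction. I'll back off and verify.

```bash
python3 - <<'E'
from h import *
p=np.array(get_state()["tcp_pos"]); ctrl.movel(p+[-.07,0,0],max_speed=.12); ctrl.movel(p+[-.07,0,.16],max_speed=.25)
ctrl.movep([.42,-.12,.40],quat(CYAW-.75+np.pi,0)); info()
for n in("side","top"):
    im,D=vision.grab_frame(n)
    if n=="side": cv2.imwrite("pics/s8.png",cv2.resize(im[130:400,120:540],(800,514)))
    for r in models.masks_of(n,"door")[:1]:
        P=maskpts(n,r["mask"],D); Q=P[(P[:,2]>.02)&(P[:,2]<.255)]
        Q=Q[Q[:,0]<.58]
        v=cv2.fitLine(Q[:,:2].astype(np.float32),cv2.DIST_HUBER,0,1e-4,1e-4).ravel(); print(n,len(Q),v.round(3),"deg",np.degrees(np.arctan2(v[0],v[1])).round(2),np.percentile(Q,[3,97],axis=0).round(3))
E
```

```text
t 53.4 F [ 1.52  0.12 -0.24] M [ 0.02 -0.02 -0.02] w -0.0002 gf 0.0 tcp [ 0.42   -0.1191  0.3995]
side 2195 [0.065 0.998 0.56  0.201] deg 3.75 [[0.552 0.096 0.031]
 [0.565 0.256 0.247]]
top 551 [0.064 0.998 0.556 0.164] deg 3.64 [[0.544 0.102 0.032]
 [0.565 0.257 0.251]]
```

View pics/s8.png

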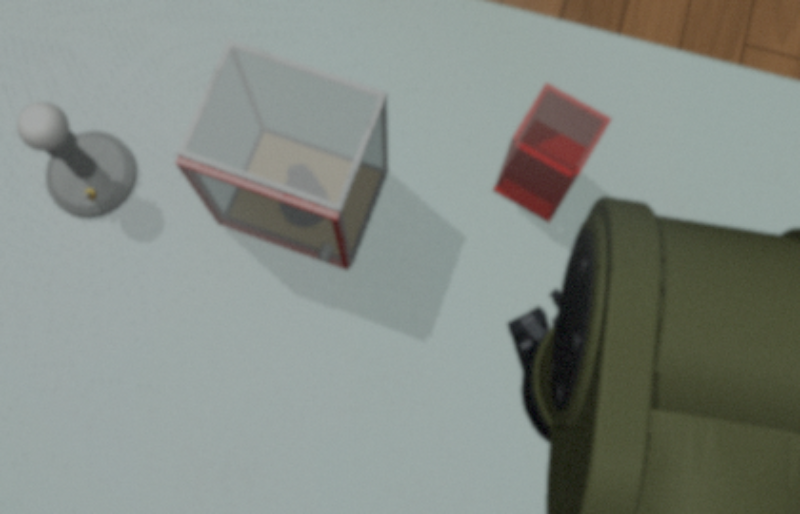

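The door is shut, parallel to the case front to within 0.15°. The knight stands upright inside (crop px 303,195), the bystanders haven't moved, and the arm is clear. I'll hand it in.

```bash
python3 -c "
from h import *
print(ticket.close_job())"
```

```text
the job is handed in; nothing more can be done
None
```

The weighted knight, the leftmost of the three, stands upright on the case's floor plate and the door is shut against its stop. The two lighter knights were set back down on the shelf, though the arm hid them in the last picture. The job was handed in at about 53 s, and no verdict came back.

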